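# Crank the length stop to the index pin

## Task

Set the length stop for the next batch of frame rails: turn the stop's handwheel by its upright crank handle until the slide's pointer stands level with the tall round index pin on the scale, not the low square block. Move the slide only with the handwheel, never by pushing it, and let go of the handle when it is set.

Things in the scene. Friction and masses are not known exactly. Their poses are not given: they have to be found in the camera images.
- handle_mid (a point): Middle of the upright black crank handle on the handwheel: round grip 22 mm in diameter, 58 mm tall (point 33 mm above its foot, 25 mm below its top), 52 mm from the wheel's axis. It spins freely on its own pin, so it can be held without turning the hand. Needs about 4 N sideways; the wheel stays where left. Handle top 150 mm above the table; all else within 110 mm of the axis is under 97 mm.
- wheel_axis (a point): On the upright axis of the flat three-spoked steel handwheel (132 mm across) on the grey gearbox of the length stop, at the rim's top, 88 mm above the table; x points along the screw towards the slide, z up. Clockwise from above drives the slide away from the wheel, anticlockwise towards it: 60 mm per full turn. The smaller wheel on the corner vise, without crank handle, is a bystander.
- stop_slide: Aluminium slide, 50 mm along the screw, 86 wide, 40 high, driven by the handwheel. Origin at the block's middle, 38 mm above the table; x points along the screw, away from the wheel. A thin dark pointer bar at its x = 0 reaches out on its -y side over the white scale bar. It runs 75 mm either way from mid-travel, which is 220 mm from the wheel's axis.
- index_pin: Tall round steel pin, 14 mm in diameter, 50 mm high, foot 18 x 26 mm, fixed on the white scale bar; origin under the foot's middle. The slide is set when the pointer is level with the pin's middle along the screw. It stands 27 to 67 mm from the pointer's start, on either side; on the other side is a low square steel block (26 x 26 x 16 mm), not wanted.

How it is judged (in metres and radians):
At the end, for the whole second after the job is handed in: The slide's pointer is level with the middle of the tall round index pin, within 8 mm along the screw, and the slide is at rest (x of index_pin in the frame of stop_slide between -0.008 and 0.008 m and linear speed of stop_slide below 0.005 m/s); the robot touches nothing.
It fails at once if the slide was pushed directly (more than 5 N) instead of being moved by the handwheel (contact force between stop_slide and the fingers above 5 N or contact force between stop_slide and the arm above 5 N).
It also fails if it takes over 48 s, if anything falls off the work surface, if the arm or the gripper's body presses on something with over 40 N, if the wrist force passes 120 N, or if a joint passes its speed limit or range.

## Robot

A 6-joint arm with a two-finger parallel gripper is mounted at the origin on the work surface. World frame = base frame: x ahead of the robot, y to its left, z up, the work surface at z = 0. Lengths are in mm, angles in rad, forces in N, time in s.
With the tool pointing down it reaches from about 275 to 750 mm from the base axis. Payload 10.2 kg.
Tool frame: the origin (TCP) lies at the very end of the fingers, on their centre line; the grasp point (between the pads) lies 19 mm behind it (ctrl.grip_depth is the distance from the TCP to the grasp point, in mm); z points along the fingers, x is the direction in which the jaws open and shut, and the axes are right-handed (so a half turn about z gives the same grasp; the last joint's range is limited). The gripper opens to 85 mm and grips with 20 to 120 N. Pads are 22 mm wide; open, the fingers measure 114 mm over their backs; the gripper's body (76 mm by 85 mm) begins 54 mm behind the grasp point. The pads swing forward as they close: fully open they stand 13 mm farther back than shut.
Start: joints at [-1.534, 0.313, 1.498, -0, 1.331, -0.223], TCP at [134.852, -507.391, 231.294] pointing down, gripper open.
Joint ranges: [-2.94, 2.94], [-0.97, 2.17], [0.19, 2.56], [-1.23, 4.37], [0.02, 3.11], [-2.88, 2.88]. Speed limits (rad/s): [2.39, 2.39, 3.01, 3.14, 3.14, 3.14].

## Interface

Orientations are given as a unit quaternion [w, x, y, z].
In Python, from rig import ctrl gives the robot as it stands.
- The arm moves only by the tool play_rows, never from a script. Its argument "motion" is a list of rows, each a list of 2 entries, a list of its own where there are three numbers: the shift along the tool's x, y, z in mm, then the turn, a rotation vector about the tool's x, y, z in degrees. A call has 1 to 20 rows; each row shifts and turns the commanded pose from where the row before left it, along the tool's axes as they then stand; what a row does not reach is not made up. A row lasts 1/12 s, in which the tool goes at most 41.7 mm and 7.16 degrees, less where a joint would pass 70% of its speed; a pose out of reach is approached as far as the arm can. A call with a gripper value outside its range is refused whole. "fingers" is the finger opening in mm, from 0 to 85.4, set as the call begins (left out, the last holds). The fingers move at their own pace and stop on an object; "squeeze" is the grip in N (left out, the last holds). Time passes only in rows, so rows that do not move let the fingers close. It gives the time, the measured TCP pose, the force and the opening at its end, in the units of the state.
- ctrl.sense(): the state, without advancing time (a new reading comes with each control period).
- ctrl.capture(name): name is "scene" or "top"; returns the picture (480x640x3 uint8, red, green, blue); there is no depth.
- ctrl.get_calibration(name): a dict with "K" (3x3 intrinsics, pixels), "R" (3x3) and "t" (3): a world point X has camera coordinates R X + t. Camera axes: x right, y down, z forward; pixel columns grow to the right and rows downward; lengths in mm; the calibration is good to about 2 mm. A picture is of the moment at which its call begins. get_calibration takes no time and is no camera call.
- ctrl.finish_job(): hands the job in, once; it reports no verdict.
Trained networks look in the newest picture that a camera, given by its name, has taken for a name from the list of things; names that differ only in an ending like _2 or _b are one class to them, and where a whole thing is asked for, a point or a joint stands for the part that bears it (a point fixed in the world has none). Each returns a list of dicts, best first, with "p" (0 to 1); they miss things now and then, are a little off and sometimes report something else, mostly with a low value. They report only what shows in the picture. A call takes as long as a camera call.
- ctrl.spot_in(camera, name): "position" ([column, row] as shares, 0 to 1, of the picture: columns of its width, rows of its height, amid what is visible of it).
The state is a dict: "time_s": time; "joints": joint angles; "dq": joint speeds; "tau": joint torques, N m; "eef_pos": TCP position; "ee_rot": TCP orientation; "force": force on the tool from outside, world axes, zero at the start; "wrist_torque": the same for the moment, N m; "grip_width": opening from 0.0 (shut) to 1.0 (fully open).
Only numpy, scipy, OpenCV 4.12 (cv2) and the standard library are available. Lean on these libraries where they do the work, as an engineer would, in place of code of your own. Each camera call takes 0.05 s, during which the arm holds its last target. There are 200 camera calls.

## Working session

There is one attempt and no reset: what is moved stays moved. The work goes in short steps, Python scripts to look and compute and a tool call to move; the robot and the scene stay as the last step left them, time stands still between calls to the robot, and variables do not carry over. Pictures are saved under pics/ and viewed, about 8 in all and at most 12, crops included, and the job is handed in when it is done.

Besides the shell and the picture viewer there is one more tool, called after ">>>" by a JSON object that holds its "method" and its "body". play_rows: Moves the arm, as the interface text tells. Its arguments: {"type":"object","properties":{"motion":{"type":"array"},"fingers":{"type":"number"},"squeeze":{"type":"number"}},"required":["motion"]}

```bash
ls; mkdir -p pics; cat > h.py <<'E'
import numpy as np, cv2
from rig import ctrl
def ray(cam,uv):
    c=ctrl.get_calibration(cam);K,R,t=[np.array(c[k],float) for k in("K","R","t")]
    d=R.T@np.linalg.solve(K,[uv[0],uv[1],1]);return -R.T@t,d
def onz(cam,uv,z):
    o,d=ray(cam,uv);return o+d*(z-o[2])/d[2]
def proj(cam,X):
    c=ctrl.get_calibration(cam);p=np.array(c["K"])@(np.array(c["R"])@np.array(X,float)+np.array(c["t"]).ravel());return p[:2]/p[2]
def snap(cam,name):
    im=ctrl.capture(cam);cv2.imwrite(f"pics/{name}.png",cv2.cvtColor(im,cv2.COLOR_RGB2BGR));return im
def spots(cam,zs):
    for n,z in zs.items():
        for s in ctrl.spot_in(cam,n)[:3]:
            uv=np.array(s["position"])*[640,480];print(cam,n,round(s["p"],2),uv.round(),onz(cam,uv,z).round(1))
E
python3 - <<'E'
from h import *
for c in("top","scene"):
    snap(c,c+"0");spots(c,dict(handle_mid=125,wheel_axis=88,stop_slide=38,index_pin=30))
print(ctrl.sense())
E
```

```text
pics
top handle_mid 0.78 [504. 275.] [ 522.6 -183.5  125. ]
top wheel_axis 0.96 [377. 250.] [555.1 -35.4  88. ]
top wheel_axis 0.68 [347. 271.] [528.2   3.2  88. ]
top stop_slide 0.58 [348. 273.] [ 5.245e+02 -4.000e-01  3.800e+01]
top index_pin 0.6 [353. 196.] [631.6  -9.1  30. ]
scene handle_mid 0.55 [221. 177.] [ 524.9 -183.6  125. ]
scene wheel_axis 0.62 [291. 263.] [629.   -3.7  88. ]
scene stop_slide 0.74 [323. 250.] [528.2  -3.1  38. ]
scene index_pin 0.57 [287. 294.] [632.8 -10.9  30. ]
{'time_s': 0.5, 'joints': array([-1.53439473e+00,  3.12919774e-01,  1.49778085e+00, -4.45839124e-06,
        1.33100804e+00, -2.23391652e-01]), 'dq': array([ 1.65877637e-03,  6.01351018e-04, -2.02959054e-03, -7.50822035e-05,
       -2.00417011e-03,  4.18587334e-04]), 'tau': array([-9.95088521e-04, -4.11929655e+01, -2.59766471e+01, -1.69811424e-04,
        7.27214356e-04,  4.65984704e-05]), 'eef_pos': array([ 134.8527906 , -507.35789379,  231.25358597]), 'ee_rot': array([-4.32838202e-05,  7.92742634e-01, -6.09556489e-01, -3.86744704e-05]), 'force': array([0.83432062, 0.25638769, 0.15942454]), 'wrist_torque': array([ 0.01233029, -0.03278552, -0.03489546]), 'grip_width': 1.0003032174705624}
```

View pics/top0.png

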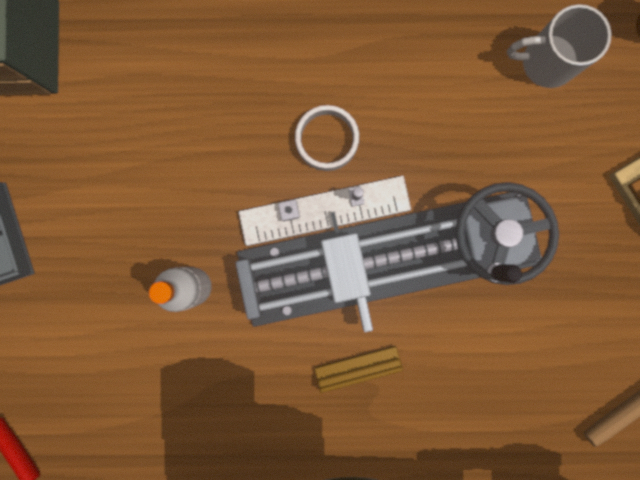

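View pics/scene0.png

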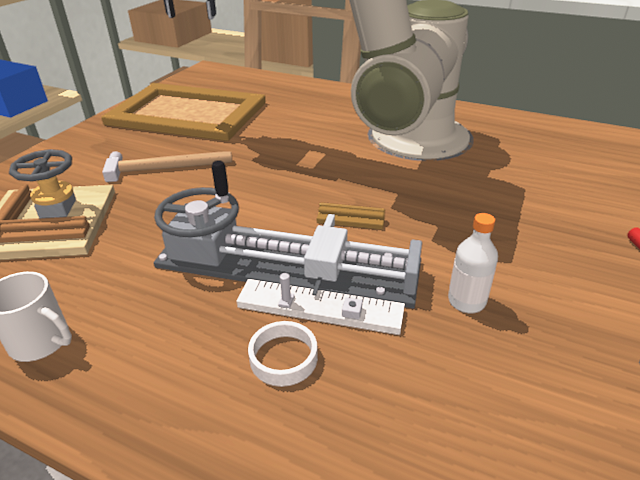

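```bash
python3 - <<'E'
from h import *
t=cv2.imread("pics/top0.png");s=cv2.imread("pics/scene0.png")
a=cv2.resize(t[165:325,230:430],None,fx=4,fy=4,interpolation=2)[:560]
b=cv2.resize(s[265:335,230:430],None,fx=4,fy=4,interpolation=2)
cv2.imwrite("pics/c1.png",cv2.resize(t[170:300,225:425],(800,520),interpolation=2))
w=cv2.resize(t[175:295,450:570],(400,400),interpolation=2);v=cv2.resize(s[150:270,145:265],(400,400),interpolation=2)
cv2.imwrite("pics/c2.png",np.vstack([np.hstack([w,v]),cv2.resize(s[260:310,230:430],(800,200),interpolation=2)]))
print(ray("top",(0,0))[0],ray("scene",(0,0))[0])
print(onz("top",(508,233),88))
E
```

```text
[542.05210312  32.13826031 750.13836322] [1097.59944757  269.23360495  539.12859426]
[ 575.13652456 -202.394739     88.        ]
```

View pics/c1.png

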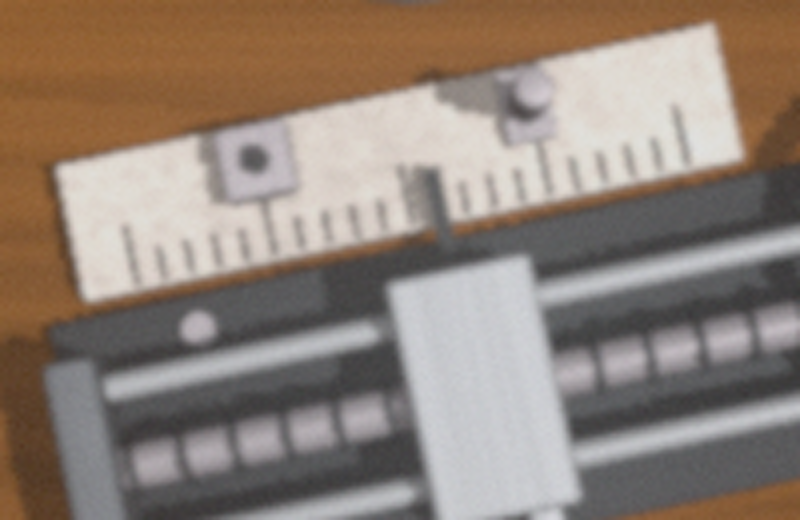

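View pics/c2.png

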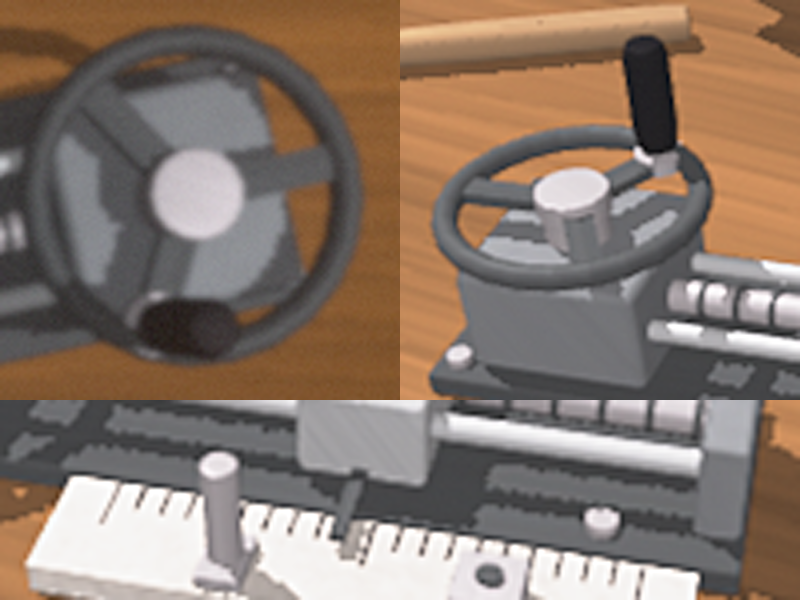

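```bash
python3 - <<'E'
from h import *
ax=onz("top",(508.8,233.2),84)[:2]
sl=onz("top",(346,268),58)[:2]
print("axis",ax,"slide",sl,np.linalg.norm(sl-ax))
u=np.array(onz("top",(225+690/4,170+235/4),30)-onz("top",(225+110/4,170+390/4),30))[:2]
# direction: scale's far edge corners
e=onz("top",(225+55/4,170+163/4),12)-onz("top",(225+715/4,170+24/4),12);e=e[:2]/np.linalg.norm(e[:2])
d=(sl-ax)/np.linalg.norm(sl-ax);print("dir edge",e,"axis-slide",d)
for n,p,z in(("pinfoot",(356.5,196.2),16),("tick",(225+540/4,170+145/4),12),("pintop",(225+533/4,170+84/4),62),("pointer18",(332.3,213.5),18),("pointer28",(332.3,213.5),28),("slide",(346,268),58),("block",(225+256/4,170+160/4),27)):
    q=onz("top",p,z);print(n,q.round(1),"s from axis",((q[:2]-ax)@e).round(1),((q[:2]-ax)@d).round(1))
for c,p,z in(("top",(513,272.5),150),("top",(498,273.5),92),("scene",(218.5,164),150),("scene",(222.4,196.5),92)):
    q=onz(c,p,z);r=q[:2]-ax;print(c,q.round(1),np.linalg.norm(r).round(1),np.degrees(np.arctan2(r[1],r[0])).round(1))
E
```

```text
axis [ 575.06971344 -204.82777078] slide [532.06861811   3.22206018] 212.44723195019137
dir edge [-0.19687297  0.980429  ] axis-slide [-0.20240836  0.97930121]
pinfoot [633.2 -14.6  16. ] s from axis 175.1 174.5
tick [619.2 -19.7  12. ] s from axis 172.8 172.4
pintop [634.4 -14.1  62. ] s from axis 175.3 174.8
pointer18 [608.7  20.1  18. ] s from axis 213.9 213.4
pointer28 [607.8  20.2  28. ] s from axis 214.2 213.8
slide [532.1   3.2  58. ] s from axis 212.4 212.4
block [613.4  80.7  27. ] s from axis 272.4 271.9
top [ 526.5 -185.   150. ] 52.5 157.9
top [ 523.9 -187.1   92. ] 54.2 160.9
scene [ 528.2 -182.2  150. ] 52.1 154.2
scene [ 531.1 -181.7   92. ] 49.7 152.2
```

>>> {"method": "play_rows", "body": {"motion": [[[0, 0, 0], [0, 0, 4.96]], [[0, 0, 0], [0, 0, 4.96]], [[0, 0, 0], [0, 0, 4.96]], [[-20.2, -24.5, 0], [0, 0, 0]], [[-20.2, -24.5, 0], [0, 0, 0]], [[-20.2, -24.5, 0], [0, 0, 0]], [[-20.2, -24.5, 0], [0, 0, 0]], [[-20.2, -24.5, 0], [0, 0, 0]], [[-20.2, -24.5, 0], [0, 0, 0]], [[-20.2, -24.5, 0], [0, 0, 0]], [[-20.2, -24.5, 0], [0, 0, 0]], [[-20.2, -24.5, 0], [0, 0, 0]], [[-20.2, -24.5, 0], [0, 0, 0]], [[-20.2, -24.5, 0], [0, 0, 0]], [[-20.2, -24.5, 0], [0, 0, 0]], [[-20.2, -24.5, 0], [0, 0, 0]], [[-20.2, -24.5, 0], [0, 0, 0]], [[-20.2, -24.5, 0], [0, 0, 0]], [[-20.2, -24.5, 0], [0, 0, 0]]], "fingers": 70, "squeeze": 40}}

```text
time_s: 2.08
eef_pos: [527.9, -182.9, 231.4]
ee_rot: [-0.0, 0.707, -0.707, 0.0]
force: [0.0, -0.3, 0.1]
grip_width: 0.819
```

>>> {"method": "play_rows", "body": {"motion": [[[0, 0, 0], [0, 0, 0]], [[0, 0, 0], [0, 0, 0]]]}}

```text
time_s: 2.25
eef_pos: [527.4, -183.2, 230.9]
ee_rot: [0.0, 0.708, -0.706, -0.0]
force: [-1.3, -0.2, 0.1]
grip_width: 0.817
```

>>> {"method": "play_rows", "body": {"motion": [[[0, 0, 15], [0, 0, 0]], [[0, 0, 15], [0, 0, 0]], [[0, 0, 15], [0, 0, 0]], [[0, 0, 15], [0, 0, 0]], [[0, 0, 15], [0, 0, 0]], [[0, 0, 15], [0, 0, 0]], [[0, 0, 15], [0, 0, 0]], [[0, 0, 10], [0, 0, 0]], [[0, 0, 9], [0, 0, 0]], [[0, 0, 0], [0, 0, 0]]]}}

```text
time_s: 3.08
eef_pos: [525.9, -184.3, 105.9]
ee_rot: [-0.0, -0.707, 0.707, 0.001]
force: [-0.3, 0.2, -0.6]
grip_width: 0.819
```

```bash
python3 - <<'E'
from h import *
t=snap("top","t1");s=snap("scene","s1")
f=lambda i:cv2.resize(i,(400,400),interpolation=2)[...,::-1]
cv2.imwrite("pics/c3.png",np.hstack([f(t[175:325,440:590]),f(s[100:250,145:295])]))
E
```

```text
(no output)
```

View pics/c3.png

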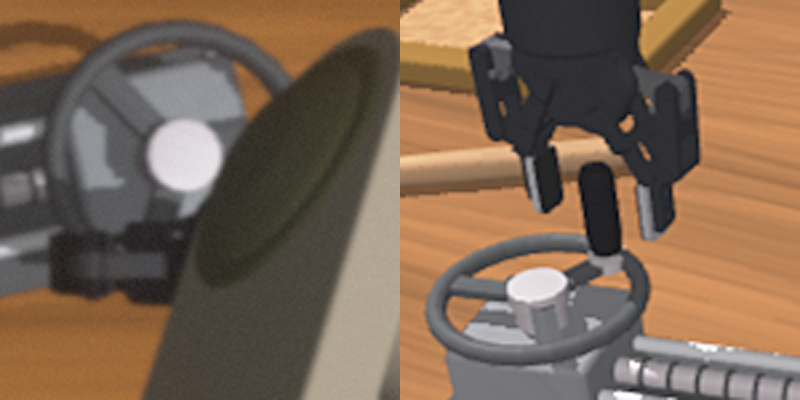

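The handle (scene crop ~600,205) stands between the two open fingers. Closing.

>>> {"method": "play_rows", "body": {"motion": [[[0, 0, 0], [0, 0, 0]], [[0, 0, 0], [0, 0, 0]], [[0, 0, 0], [0, 0, 0]], [[0, 0, 0], [0, 0, 0]], [[0, 0, 0], [0, 0, 0]], [[0, 0, 0], [0, 0, 0]], [[0, 0, 0], [0, 0, 0]], [[0, 0, 0], [0, 0, 0]]], "fingers": 0, "squeeze": 40}}

```text
time_s: 3.85
eef_pos: [527.2, -184.4, 108.0]
ee_rot: [-0.0, 0.707, -0.707, 0.001]
force: [-0.3, -1.5, 4.9]
grip_width: 0.245
```

```bash
cat >> h.py <<'E'
def arc(c,a0,a1,n,r=52):
    a=np.radians(np.linspace(a0,a1,n+1));p=np.c_[c[0]+r*np.cos(a),c[1]+r*np.sin(a)]
    p=p.round(1);d=np.diff(p,axis=0);print(p[-1],[[[round(-y,1)+0.,round(-x,1)+0.,0],[0,0,0]] for x,y in d])
E
python3 -c "
from h import *
arc((575,-204),157.7,247.7,18)"
```

```text
[ 555.3 -252.1] [[[np.float64(4.2), np.float64(1.5), 0], [0, 0, 0]], [[np.float64(4.4), np.float64(1.2), 0], [0, 0, 0]], [[np.float64(4.5), np.float64(0.8), 0], [0, 0, 0]], [[np.float64(4.5), np.float64(0.4), 0], [0, 0, 0]], [[np.float64(4.5), np.float64(-0.1), 0], [0, 0, 0]], [[np.float64(4.6), np.float64(-0.4), 0], [0, 0, 0]], [[np.float64(4.4), np.float64(-0.8), 0], [0, 0, 0]], [[np.float64(4.4), np.float64(-1.2), 0], [0, 0, 0]], [[np.float64(4.3), np.float64(-1.5), 0], [0, 0, 0]], [[np.float64(4.1), np.float64(-2.0), 0], [0, 0, 0]], [[np.float64(3.9), np.float64(-2.2), 0], [0, 0, 0]], [[np.float64(3.7), np.float64(-2.7), 0], [0, 0, 0]], [[np.float64(3.5), np.float64(-2.9), 0], [0, 0, 0]], [[np.float64(3.2), np.float64(-3.2), 0], [0, 0, 0]], [[np.float64(2.9), np.float64(-3.5), 0], [0, 0, 0]], [[np.float64(2.6), np.float64(-3.7), 0], [0, 0, 0]], [[np.float64(2.2), np.float64(-4.0), 0], [0, 0, 0]], [[np.float64(1.9), np.float64(-4.1), 0], [0, 0, 0]]]
```

>>> {"method": "play_rows", "body": {"motion": [[[4.2, 1.5, 0], [0, 0, 0]], [[4.4, 1.2, 0], [0, 0, 0]], [[4.5, 0.8, 0], [0, 0, 0]], [[4.5, 0.4, 0], [0, 0, 0]], [[4.5, -0.1, 0], [0, 0, 0]], [[4.6, -0.4, 0], [0, 0, 0]], [[4.4, -0.8, 0], [0, 0, 0]], [[4.4, -1.2, 0], [0, 0, 0]], [[4.3, -1.5, 0], [0, 0, 0]]]}}

```text
time_s: 4.6
eef_pos: [528.7, -222.8, 108.0]
ee_rot: [0.002, -0.707, 0.707, -0.001]
force: [9.9, 9.2, 4.1]
grip_width: 0.244
```

>>> {"method": "play_rows", "body": {"motion": [[[4.1, -2.0, 0], [0, 0, 0]], [[3.9, -2.2, 0], [0, 0, 0]], [[3.7, -2.7, 0], [0, 0, 0]], [[3.5, -2.9, 0], [0, 0, 0]], [[3.2, -3.2, 0], [0, 0, 0]], [[2.9, -3.5, 0], [0, 0, 0]], [[2.6, -3.7, 0], [0, 0, 0]], [[2.2, -4.0, 0], [0, 0, 0]], [[1.9, -4.1, 0], [0, 0, 0]], [[0, 0, 0], [0, 0, 0]]]}}

```text
time_s: 5.43
eef_pos: [556.7, -249.7, 107.9]
ee_rot: [-0.002, 0.707, -0.707, -0.001]
force: [5.8, 10.7, 6.6]
grip_width: 0.242
```

```bash
python3 - <<'E'
from h import *
t=snap("top","t2");s=snap("scene","s2")
spots("top",dict(stop_slide=38,index_pin=30))
f=lambda i,w,h:cv2.resize(i,(w,h),interpolation=2)[...,::-1]
cv2.imwrite("pics/c4.png",np.hstack([f(t[165:315,230:430],533,400),f(s[170:320,165:265],267,400)]))
E
```

```text
top stop_slide 0.82 [355. 269.] [529.9 -10.   38. ]
top index_pin 0.67 [353. 194.] [633.9  -9.   30. ]
```

View pics/c4.png

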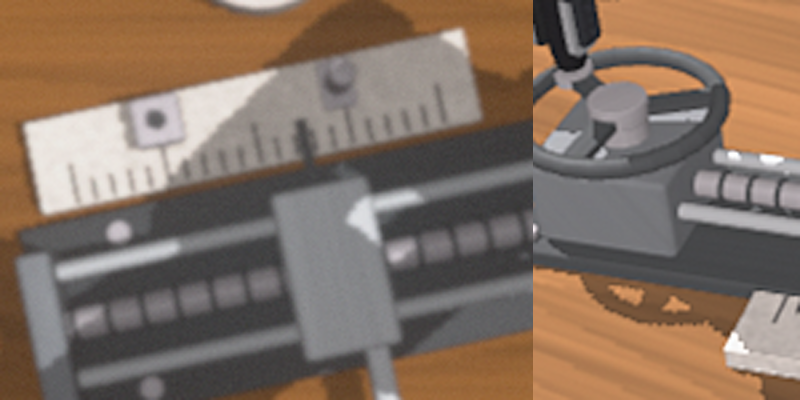

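```bash
python3 - <<'E'
from h import *
from scipy.optimize import least_squares
P=np.array([[527.2,-184.4],[528.7,-222.8],[556.7,-249.7]])
c=least_squares(lambda c:np.hypot(*(P-c).T)-52,[575,-204]).x;r=P-c
print(c,np.hypot(*r.T),np.degrees(np.arctan2(r[:,1],r[:,0]))%360)
e=np.array([-.1985,.980])
k=200/533.
for n,p,z in(("pinfoot",(336,85),16),("pintop",(340,75),62),("ptr",(302,128),22),("slide",(336,266),58)):
    q=onz("top",(230+p[0]*k,165+p[1]*k),z);print(n,q.round(1),((q[:2]-c)@e).round(1))
E
```

```text
[ 576.23776834 -201.55980042] [51.95345488 52.06712492 51.95385652] [160.71351215 204.07541799 247.91015628]
pinfoot [632.2 -14.   16. ] 172.7
pintop [631.5 -13.2  62. ] 173.6
ptr [608.8   4.6  22. ] 195.6
slide [536.2 -10.2  58. ] 195.4
```

```bash
python3 -c "
from h import *
np.set_printoptions(legacy='1.25')
arc((576.2,-201.6),248,375,26)"
```

```text
[ 626.4 -188.1] [[[1.5, -4.2, 0], [0, 0, 0]], [[1.1, -4.3, 0], [0, 0, 0]], [[0.8, -4.4, 0], [0, 0, 0]], [[0.4, -4.4, 0], [0, 0, 0]], [[0.0, -4.4, 0], [0, 0, 0]], [[-0.4, -4.4, 0], [0, 0, 0]], [[-0.8, -4.4, 0], [0, 0, 0]], [[-1.1, -4.3, 0], [0, 0, 0]], [[-1.5, -4.1, 0], [0, 0, 0]], [[-1.8, -4.1, 0], [0, 0, 0]], [[-2.2, -3.8, 0], [0, 0, 0]], [[-2.5, -3.7, 0], [0, 0, 0]], [[-2.8, -3.5, 0], [0, 0, 0]], [[-3.0, -3.1, 0], [0, 0, 0]], [[-3.4, -3.0, 0], [0, 0, 0]], [[-3.5, -2.6, 0], [0, 0, 0]], [[-3.8, -2.3, 0], [0, 0, 0]], [[-4.0, -2.0, 0], [0, 0, 0]], [[-4.1, -1.6, 0], [0, 0, 0]], [[-4.2, -1.3, 0], [0, 0, 0]], [[-4.4, -0.9, 0], [0, 0, 0]], [[-4.4, -0.5, 0], [0, 0, 0]], [[-4.4, -0.2, 0], [0, 0, 0]], [[-4.4, 0.2, 0], [0, 0, 0]], [[-4.4, 0.6, 0], [0, 0, 0]], [[-4.4, 1.0, 0], [0, 0, 0]]]
```

>>> {"method": "play_rows", "body": {"motion": [[[-2.3, -1.4, 0], [0, 0, 0]], [[1.5, -4.2, 0], [0, 0, 0]], [[1.1, -4.3, 0], [0, 0, 0]], [[0.8, -4.4, 0], [0, 0, 0]], [[0.4, -4.4, 0], [0, 0, 0]], [[0.0, -4.4, 0], [0, 0, 0]], [[-0.4, -4.4, 0], [0, 0, 0]], [[-0.8, -4.4, 0], [0, 0, 0]], [[-1.1, -4.3, 0], [0, 0, 0]], [[-1.5, -4.1, 0], [0, 0, 0]], [[-1.8, -4.1, 0], [0, 0, 0]], [[-2.2, -3.8, 0], [0, 0, 0]], [[-2.5, -3.7, 0], [0, 0, 0]]]}}

```text
time_s: 6.72
eef_pos: [606.9, -243.4, 108.0]
ee_rot: [0.0, 0.707, -0.707, -0.0]
force: [-5.0, 0.4, 7.1]
grip_width: 0.247
```

>>> {"method": "play_rows", "body": {"motion": [[[-2.8, -3.5, 0], [0, 0, 0]], [[-3.0, -3.1, 0], [0, 0, 0]], [[-3.4, -3.0, 0], [0, 0, 0]], [[-3.5, -2.6, 0], [0, 0, 0]], [[-3.8, -2.3, 0], [0, 0, 0]], [[-4.0, -2.0, 0], [0, 0, 0]], [[-4.1, -1.6, 0], [0, 0, 0]], [[-4.2, -1.3, 0], [0, 0, 0]], [[-4.4, -0.9, 0], [0, 0, 0]], [[-4.4, -0.5, 0], [0, 0, 0]], [[-4.4, -0.2, 0], [0, 0, 0]], [[-4.4, 0.2, 0], [0, 0, 0]], [[-4.4, 0.6, 0], [0, 0, 0]], [[-4.4, 1.0, 0], [0, 0, 0]], [[0, 0, 0], [0, 0, 0]], [[0, 0, 0], [0, 0, 0]]]}}

```text
time_s: 8.05
eef_pos: [626.5, -187.6, 108.0]
ee_rot: [-0.0, 0.707, -0.707, 0.0]
force: [-0.6, -0.3, 7.6]
grip_width: 0.25
```

```bash
python3 - <<'E'
from h import *
t=snap("top","t3");s=snap("scene","s3")
f=lambda i,w,h:cv2.resize(i,(w,h),interpolation=2)[...,::-1]
cv2.imwrite("pics/c5.png",np.vstack([f(t[170:270,240:440],800,400),f(s[260:310,230:430],800,200)]))
E
```

```text
(no output)
```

View pics/c5.png

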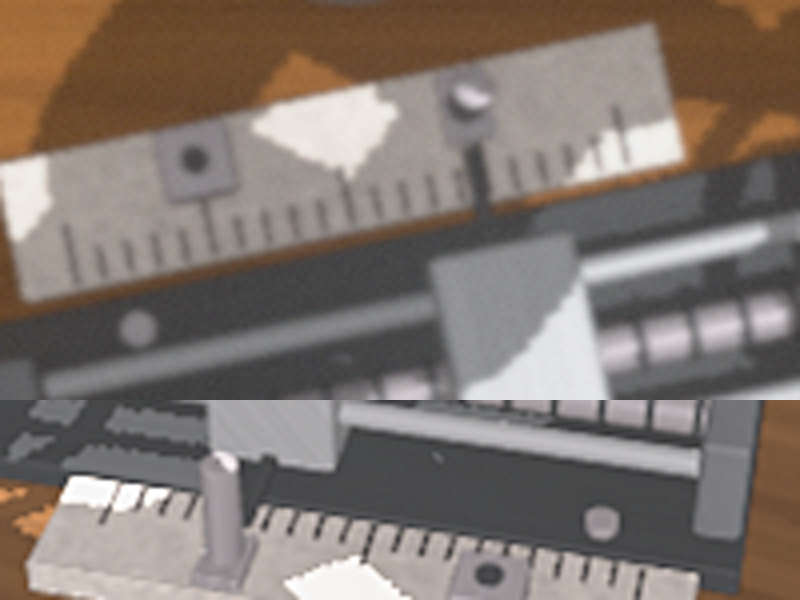

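```bash
python3 - <<'E'
from h import *
c=np.array([576.2,-201.6]);e=np.array([-.1985,.980])
for n,p,z in(("pinfoot",(466,107),16),("pintop",(472,97),62),("ptrtip",(474,152),22),("ptrend",(483,205),22)):
    q=onz("top",(240+p[0]/4,170+p[1]/4),z);print(n,q.round(1),((q[:2]-c)@e).round(1))
E
```

```text
pinfoot [632.4 -14.6  16. ] 172.1
pintop [630.  -13.7  62. ] 173.4
ptrtip [615.7 -16.8  22. ] 173.2
ptrend [597.  -19.8  22. ] 174.1
```

The pointer (tip ~474,152) is in line with the tall pin's foot (~466,107), about 1 mm off along the screw. Releasing.

>>> {"method": "play_rows", "body": {"motion": [[[0, 0, 0], [0, 0, 0]], [[0, 0, 0], [0, 0, 0]], [[0, 0, 0], [0, 0, 0]], [[0, 0, 0], [0, 0, 0]], [[0, 0, 0], [0, 0, 0]], [[0, 0, 0], [0, 0, 0]], [[0, 0, 0], [0, 0, 0]], [[0, 0, 0], [0, 0, 0]]], "fingers": 70}}

```text
time_s: 8.82
eef_pos: [626.3, -187.9, 107.3]
ee_rot: [-0.0, 0.707, -0.707, -0.0]
force: [0.9, -0.2, 0.1]
grip_width: 0.817
```

>>> {"method": "play_rows", "body": {"motion": [[[0, 0, -10], [0, 0, 0]], [[0, 0, -12], [0, 0, 0]], [[0, 0, -15], [0, 0, 0]], [[0, 0, -15], [0, 0, 0]], [[0, 0, -15], [0, 0, 0]], [[0, 0, -15], [0, 0, 0]], [[0, 0, -15], [0, 0, 0]], [[0, 0, -10], [0, 0, 0]], [[0, 0, 0], [0, 0, 0]], [[0, 0, 0], [0, 0, 0]], [[0, 0, 0], [0, 0, 0]]]}}

```text
time_s: 9.73
eef_pos: [626.0, -187.8, 213.5]
ee_rot: [0.0, 0.707, -0.707, -0.001]
force: [-0.0, 0.6, 0.0]
grip_width: 0.822
```

```bash
python3 - <<'E'
from h import *
t=snap("top","t4");s=snap("scene","s4")
f=lambda i,w,h:cv2.resize(i,(w,h),interpolation=2)[...,::-1]
cv2.imwrite("pics/c6.png",np.hstack([f(t[170:270,280:405],500,400),f(s[120:320,145:295],300,400)]))
E
```

```text
(no output)
```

View pics/c6.png

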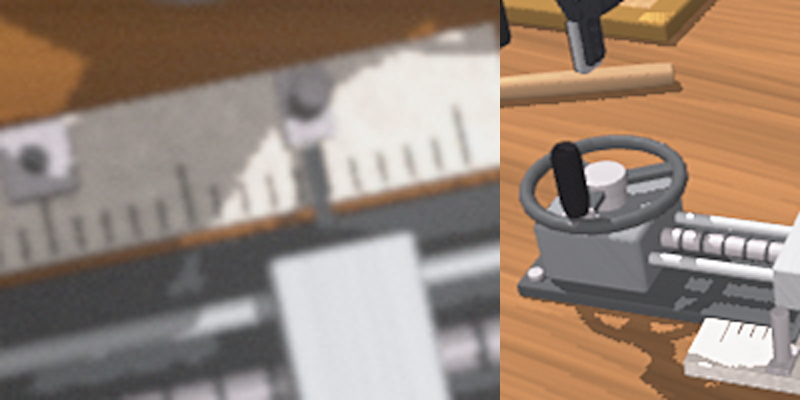

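The gripper is clear of the handle, and the pointer (~316,165) still lines up with the tall pin's foot (~308,125). Handing in.

```bash
python3 -c "
from rig import ctrl
print(ctrl.finish_job())"
```

```text
the job is handed in; nothing more can be done
None
```

The length stop is set: the slide's pointer stands level with the tall round index pin, and the job is handed in at about 10 s of the 48 s allowed.

I gripped the crank handle and turned the wheel anticlockwise by about 214°. That brought the slide roughly 36 mm towards the wheel. Then I opened the fingers and raised the gripper clear; the slide was moved only through the handwheel.

- **Pointer against pin:** the last measurement, taken just before release, put the pointer about 1 mm from the pin's middle along the screw. The separate readings spread over about 2 mm, inside the 8 mm allowed.
- **After release:** the picture showed the pointer still in line with the pin. I checked this by eye and did not measure it again. The gripper was about 60 mm above the handle, and the tool force read about zero.
- **Disagreements:**
  - My first estimate of the wheel axis was about 3 mm off, which showed as roughly 12 N of side force on the first arc. I refitted the axis partway through.
  - The first estimate of the distance to go was 37 to 39 mm, and the slide actually needed about 36 mm.
  - The network's wheel-axis reports were wrong, so I measured the axis from the rim in the picture.

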